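# Seat the vial tray and snap its catch over

### The arm

A 6-joint arm with a two-finger parallel gripper is mounted at the origin on the work surface. World frame = base frame: x ahead of the robot, y to its left, z up, the work surface at z = 0. Lengths are in m, angles in rad, forces in N, time in s.
With the tool pointing down it reaches from about 0.325 to 0.85 m from the base axis. Payload 4.4 kg.
Tool frame: the origin (TCP) lies at the centre of the arm's flange, where the gripper is bolted on; the fingertips stand ctrl.tcp_to_tips ahead of it and the grasp point (between the pads) lies 180 mm ahead of it (ctrl.tcp_to_tips is the distance from the TCP to the fingertips, in m); z points along the fingers, y is the direction in which the jaws open and shut (so a half turn about z gives the same grasp; the last joint's range is limited). The gripper opens to 94 mm and grips with 3 to 60 N. Pads are 16 mm wide; open, the fingers measure 119 mm over their backs; the gripper's body (75 mm by 177 mm) begins 78 mm behind the grasp point.
Start: joints at [0.96, 0.207, 1.542, -0, 1.393, -0.15], TCP at [0.256, 0.515, 0.405] pointing down, gripper open.
Joint ranges: [-2.73, 2.73], [-0.86, 2.22], [0.23, 2.46], [-1.11, 4.25], [0.08, 2.63], [-2.82, 2.82]. Speed limits (rad/s): [2.79, 2.79, 3.14, 3.14, 3.14, 3.14].

### API

Orientations are given as a unit quaternion [w, x, y, z].
In Python, from bench import ctrl gives the robot as it stands. The module is installed in compiled form; this text tells all that it offers.
- The arm moves only by the shell command python3 -m jog 'ROWS'. ROWS is a JSON object of lists of equal length, an entry for each row: "offset": the shift along the tool's x, y, z in mm, a list of three; "yaw": the turn about the tool's z in degrees; "fingers": the finger opening in mm, from 0 to 94. A call has 1 to 20 rows; each row shifts and turns the commanded pose from where the row before left it, along the tool's axes as they then stand; what a row does not reach is not made up. A row lasts 1/12 s, in which the tool goes at most 41.7 mm and 7.16 degrees, less where a joint would pass 70% of its speed; a pose out of reach is approached as far as the arm can. A call with a gripper value outside its range is refused whole. The fingers move at their own pace and stop on an object; the grip force is fixed at half the most. Time passes only in rows, so rows that do not move let the fingers close. It gives the time, the measured TCP pose, the force and the opening at its end, in the units of the state.
- ctrl.get_obs(): the state, without advancing time (a new reading comes with each control period).
- ctrl.snapshot(name): name is "scene" or "top" or "wrist"; returns the picture (400x640x3 uint8, red, green, blue); there is no depth.
- ctrl.camera_params(name): a dict with "intrinsics" (3x3 intrinsics, pixels), "extrinsics" (4x4, takes a point from camera to world coordinates); the wrist camera has in their place "T_tool_cam" (4x4, takes a point from camera to tool coordinates, whose origin is the TCP and whose axes are the flange's). Camera axes: x right, y up, looking along -z (the intrinsics and any distortion apply to the point x, -y, -z); pixel columns grow to the right and rows downward; lengths in m; the calibration is good to about 2 mm. A picture is of the moment at which its call begins: read the wrist's pose just before it. camera_params takes no time and is no camera call.
- ctrl.finish_job(): hands the job in, once; it reports no verdict.
The state is a dict: "time_s": time; "joint_pos": joint angles; "qvel": joint speeds; "tau": joint torques, N m; "position": TCP position; "eef_rot": TCP orientation; "force": force on the tool from outside, world axes, zero at the start; "ft_torque": the same for the moment, N m; "gripper_width": finger opening in m.
Only numpy, scipy, OpenCV 4.12 (cv2) and the standard library are available. Lean on these libraries where they do the work, as an engineer would, in place of code of your own. Each camera call takes 0.05 s, during which the arm holds its last target.

### The job

Push the black vial tray gently along its dock until it is fully home against the stop, then press the front pad of the seesaw catch down past its centre so that it snaps over and its hook locks the tray in. Use light force throughout (neither ram the tray into the stop nor bear down hard on the catch), and leave the other things where they stand.

Things in the scene. Friction and masses are not known exactly. Their poses are not given: they have to be found in the camera images.
- dock: Fixed white tray dock, 323 mm long, 250 wide. Frame: +x is the way the tray is pushed in, z up; origin on the table, on the centre line, at the stop face's middle setting. Bed 12 mm thick, x -190 to 90 mm; guide rails at y +-68.5 mm, to z 30 mm, x -158 to -8 (3.5 mm play a side); low housing, 70 mm high, from x 88 to 133. On the ledges outside the rails stand a small jar and a stray vial.
- dock_stop (a point): Fixed mark on the dock, 24 mm over the table, where the stop face lies in its MIDDLE setting; axes as the dock's. The real stop face (aluminium carriage, 110 mm wide, z 12 to 36 mm, facing -x) was set by hand anywhere from 10 mm nearer to 10 mm farther along x and holds firm there. That offset is not measured: it must be felt. The seesaw catch sits on the carriage and shifts with it.
- tray: Loose black vial tray, 0.24 to 0.4 kg, 100 mm along x, 130 wide, 30 high, with blue-capped vials fixed in it (caps to 40 mm). Origin: centre of its underside, on the bed, 12 mm over the table; axes as the dock's, within 0.03 rad. It slides at 2 to 6 N. At home its far end touches the real stop face, so its origin is then 50 mm before (-x of) that face. It stays where it is left.
- tray_front (a point): Centre of the tray's flat front face (50 mm before its origin, 15 mm above its underside): the place to push, towards the dock's +x.
- tray_wall (a point): Top centre of the tray's far wall (10 mm thick, 30 mm over the tray's underside; 45 mm past its origin). Before it (-x) lies an open trough 20 mm long, floor 6 mm thick, which takes the catch's hook with about 2 mm to spare behind the wall. With the tray farther than that from the stop, the hook lands on the wall and the catch cannot snap.
- dock_pad (a point): Fixed mark on the dock: the place of the middle of the open catch's thumb pad top when the carriage is in its MIDDLE setting (5.5 mm before dock_stop, 71 mm over the table). The real pad is up to 10 mm nearer or farther along x, with the carriage. Ribbed black pad, 30 mm (x) by 44 mm (y), tilted 0.22 rad up towards -x; when locked its middle is 56 mm over the table.
- catch (a joint): Angle of the seesaw catch: steel beam 90 mm long, 40 wide, on a level pivot along y, 22 mm past the stop face, 38 mm over the table. 0 rad: open (near end with pad and hook up). 0.44: locked (near end down, hook in the trough). An over-centre spring holds either end; centre 0.22. Pressing the pad takes 6 to 11 N at first, less towards the centre; then it snaps down by itself to a hard end.

How it is judged:
By the outcome, as a careful person would: the job done as asked, in the order asked, and still so for the second after the job is handed in, with the robot touching nothing.
It also fails if it takes over 48 s, if anything falls off the work surface, if the arm or the gripper's body presses on something with over 40 N, if the wrist force passes 120 N, or if a joint passes its speed limit or range.

## Working session

There is one attempt and no reset: what is moved stays moved. The work goes in short steps, Python scripts to look and compute and a shell command to move; the robot and the scene stay as the last step left them, time stands still between calls to the robot, and variables do not carry over. Pictures are saved under pics/ and viewed, and the job is handed in when it is done.

```bash
mkdir -p pics; python3 - <<'E'
from bench import ctrl
import cv2,numpy as np
o=ctrl.get_obs()
print({k:np.round(v,4).tolist() for k,v in o.items()}, ctrl.tcp_to_tips)
for n in ["scene","top","wrist"]:
    im=ctrl.snapshot(n); cv2.imwrite(f"pics/{n}0.png",im[:,:,::-1])
    print(n,{k:np.round(v,4).tolist() for k,v in ctrl.camera_params(n).items()})
E
```

```text
{'time_s': 0.0, 'joint_pos': [0.9595, 0.2074, 1.5429, 0.0, 1.3935, -0.1505], 'qvel': [0.0016, -0.0007, -0.0013, -0.0002, 0.0005, -0.0009], 'tau': [0.0004, -37.0874, -28.1418, 0.0698, 0.036, -0.0002], 'position': [0.2555, 0.5147, 0.4035], 'eef_rot': [-0.0004, 0.2284, 0.9736, -0.001], 'force': [0.4304, -0.3132, 0.16], 'ft_torque': [-0.0035, -0.0148, -0.0084], 'gripper_width': 0.0941} 0.1992
scene {'intrinsics': [[434.2277, 0.0, 323.0504], [0.0, 434.2277, 192.4327], [0.0, 0.0, 1.0]], 'extrinsics': [[-0.7067, -0.6136, 0.3523, 0.8297], [0.7075, -0.613, 0.3515, 0.2379], [0.0003, 0.4977, 0.8674, 0.6298], [0.0, 0.0, 0.0, 1.0]]}
top {'intrinsics': [[362.5666, 0.0, 321.1413], [0.0, 362.5666, 194.7407], [0.0, 0.0, 1.0]], 'extrinsics': [[-0.0083, 0.9897, -0.1431, 0.4821], [-0.9998, -0.0059, 0.0173, 0.0116], [0.0162, 0.1432, 0.9896, 0.7232], [0.0, 0.0, 0.0, 1.0]]}
wrist {'intrinsics': [[336.8627, 0.0, 320.6581], [0.0, 336.8627, 199.3435], [0.0, 0.0, 1.0]], 'T_tool_cam': [[0.0004, 0.9687, 0.2482, 0.0735], [1.0, -0.0006, 0.0005, 0.0007], [0.0006, 0.2482, -0.9687, 0.0203], [0.0, 0.0, 0.0, 1.0]]}
```

View pics/scene0.png

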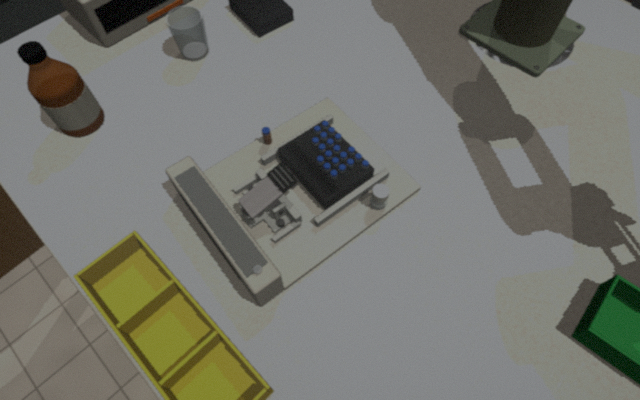

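View pics/top0.png

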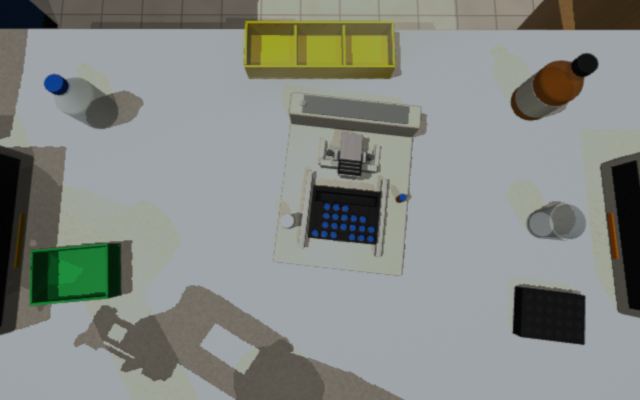

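View pics/wrist0.png

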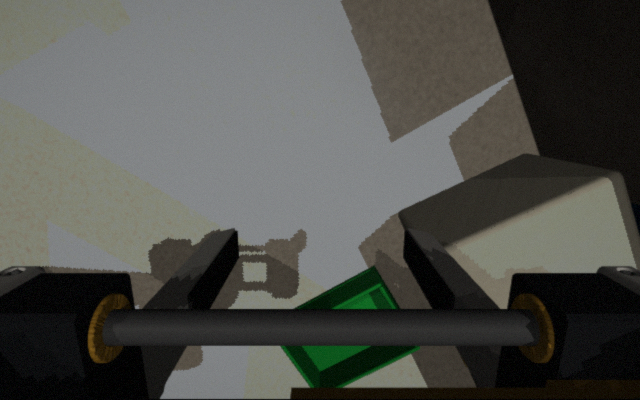

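```bash
python3 - <<'E'
import cv2
im=cv2.imread("pics/top0.png")[80:290,260:440]
cv2.imwrite("pics/top0c.png",cv2.resize(cv2.convertScaleAbs(im,alpha=1.3),None,fx=2.85,fy=2.85,interpolation=cv2.INTER_CUBIC))
im=cv2.imread("pics/scene0.png")[80:310,150:430]
cv2.imwrite("pics/scene0c.png",cv2.resize(cv2.convertScaleAbs(im,alpha=1.3),None,fx=2.6,fy=2.6,interpolation=cv2.INTER_CUBIC))
E
```

```text
(no output)
```

View pics/top0c.png

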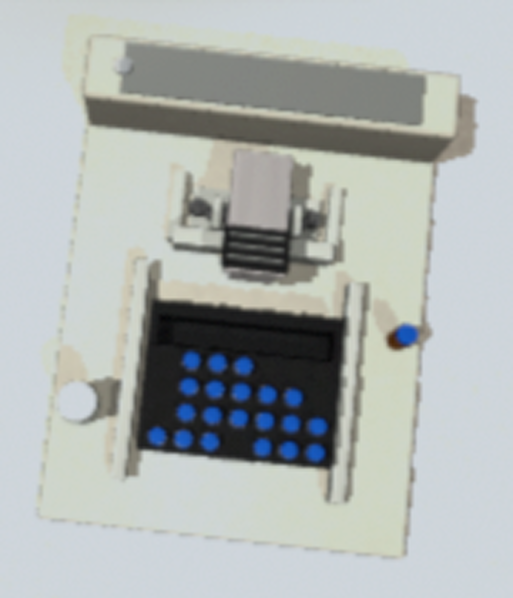

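View pics/scene0c.png

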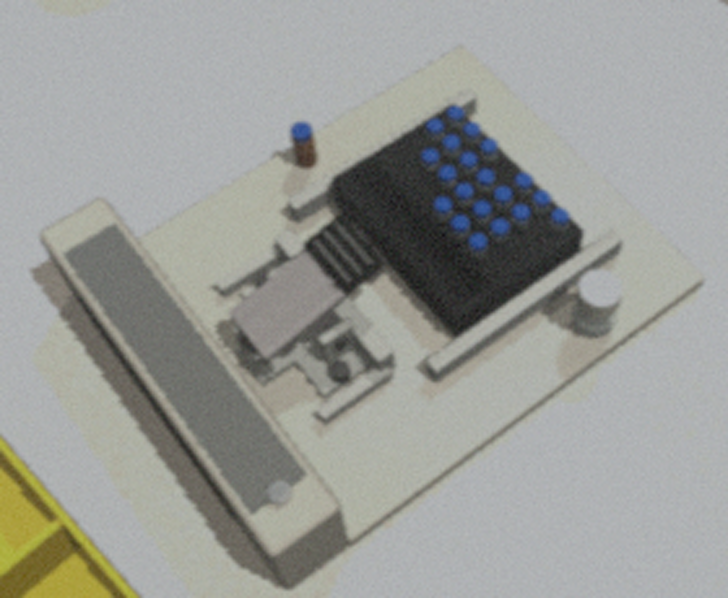

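```bash
cat > h.py <<'E'
from bench import ctrl
import cv2,numpy as np
def ray(cam,u,v):
    p=ctrl.camera_params(cam);K=p["intrinsics"];T=np.array(p.get("extrinsics"))
    d=np.array([(u-K[0][2])/K[0][0],-(v-K[1][2])/K[1][1],-1.])
    return T[:3,3],T[:3,:3]@d
def onz(cam,u,v,z):
    c,d=ray(cam,u,v); return c+d*(z-c[2])/d[2]
def proj(cam,P):
    p=ctrl.camera_params(cam);K=np.array(p["intrinsics"]);T=np.array(p["extrinsics"])
    q=T[:3,:3].T@(np.array(P)-T[:3,3]); return K[0,0]*q[0]/-q[2]+K[0,2],K[1,1]*-q[1]/-q[2]+K[1,2]
E
python3 - <<'E'
from h import *
D=[]
def fit(W,L):
    W=np.array(W)[:,:2];L=np.array(L)
    Wc=W-W.mean(0);Lc=L-L.mean(0)
    a=np.arctan2((Lc[:,0]*Wc[:,1]-Lc[:,1]*Wc[:,0]).sum(),(Lc*Wc).sum())
    R=np.array([[np.cos(a),-np.sin(a)],[np.sin(a),np.cos(a)]])
    t=W.mean(0)-R@L.mean(0); return a,t,(W-(L@R.T+t))*1000
pts=[(38,517,.012,-.19,.125),(406,557,.012,-.19,-.125),(90,37,.07,.133,.125),(462,75,.07,.133,-.125),(86,97,.07,.088,.125),(440,135,.07,.088,-.125)]
t=[onz("top",u/2.85+260,v/2.85+80,z) for u,v,z,_,_ in pts]
a,tt,r=fit(t,[p[3:] for p in pts]);print("top",a,tt,r.round(1).tolist())
pts2=[(703,283,.012,-.19,.125),(460,46,.012,-.19,-.125),(42,238,.07,.133,-.125),(290,588-0,.0,.133,.125),(104,200,.07,.088,-.125),(343,512,.07,.088,.125)]
s=[onz("scene",u/2.6+150,v/2.6+80,z) for u,v,z,_,_ in pts2]
print(np.round(s,4).tolist())
k=[0,1,2,4,5]
a2,t2,r=fit([s[i] for i in k],[pts2[i][3:] for i in k]);print("scene",a2,t2,r.round(1).tolist())
R=lambda a:np.array([[np.cos(a),-np.sin(a)],[np.sin(a),np.cos(a)]])
# tray corners, top view, z=.042
for (u,v) in [(155,300),(345,322),(138,449),(332,468)]:
    w=onz("top",u/2.85+260,v/2.85+80,.042);print("tray",w.round(4),(R(a).T@(w[:2]-tt)*1000).round(1))
for (u,v) in [(333,180),(455,330),(581,232)]:
    w=onz("scene",u/2.6+150,v/2.6+80,.042);print("tray sc",w.round(4),(R(a2).T@(w[:2]-t2)*1000).round(1))
# pad corners
for (u,v,z) in [(224,225,.068),(289,235,.068),(223,266,.0743),(286,273,.0743)]:
    w=onz("top",u/2.85+260,v/2.85+80,z);print("pad",(R(a).T@(w[:2]-tt)*1000).round(1))
E
```

```text
top -0.11142581507583615 [ 0.62847795 -0.05236569] [[2.1, -0.6], [1.1, -0.8], [-2.9, -2.5], [-2.0, -1.3], [0.2, -5.0], [1.4, 10.3]]
[[0.4606, 0.0962, 0.012], [0.4288, -0.1521, 0.012], [0.7458, -0.1846, 0.07], [0.772, 0.0541, 0.0], [0.7038, -0.1809, 0.07], [0.7334, 0.0641, 0.07]]
scene -0.11606032104427431 [ 0.63146009 -0.0482651 ] [[3.4, -1.7], [0.5, -1.7], [-3.3, 3.2], [-0.6, 1.8], [0.0, -1.6]]
tray [0.5989 0.0124 0.042 ] [-36.6  61.1]
tray [ 0.5833 -0.1145  0.042 ] [-38.  -66.8]
tray [0.5    0.0241 0.042 ] [-136.1   61.7]
tray [ 0.4867 -0.1029  0.042 ] [-135.3  -66. ]
tray sc [ 0.5853 -0.1112  0.042 ] [-38.6 -67.9]
tray sc [0.607  0.0199 0.042 ] [-32.2  64.8]
tray sc [0.5031 0.0266 0.042 ] [-136.1   59.5]
pad [12.9 21.1]
pad [ 10.8 -21.6]
pad [-15.5  19.4]
pad [-15.8 -21.2]
```

```bash
python3 -m jog '{"offset":[[-28.2,-26.7,4],[-28.2,-26.7,4],[-28.2,-26.7,4],[-28.2,-26.7,4],[-28.2,-26.7,4],[-28.2,-26.7,4],[-28.2,-26.7,4],[-28.2,-26.7,4],[-28.2,-26.7,4],[-28.2,-26.7,4],[-28.2,-26.7,4],[-28.2,-26.7,4],[-28.2,-26.7,4],[-28.2,-26.7,4],[-28.2,-26.7,4],[0,0,0],[0,0,0],[0,0,0],[0,0,0]],"yaw":[0,0,0,0,0,0,0,0,0,0,0,0,0,0,0,-6.6,-6.6,-6.6,0],"fingers":[40,40,40,40,40,40,40,40,40,40,40,40,40,40,40,40,40,40,40]}'
python3 - <<'E'
from h import *
o=ctrl.get_obs();print(o["time_s"],o["position"],o["eef_rot"],o["force"])
cv2.imwrite("pics/w1.png",ctrl.snapshot("wrist")[:,:,::-1])
E
```

```text
time_s: 1.73
position: [0.4564, -0.0323, 0.3442]
eef_rot: [-0.0, 0.057, 0.998, 0.0]
force: [0.1, -0.4, 0.7]
gripper_width: 0.0398
1.7333 [ 0.45635588 -0.03226048  0.34424222] [-4.64582361e-04  5.72099802e-02  9.98362056e-01  8.56302301e-05] [ 0.0581789  -0.35154872  0.66001189]
```

View pics/w1.png

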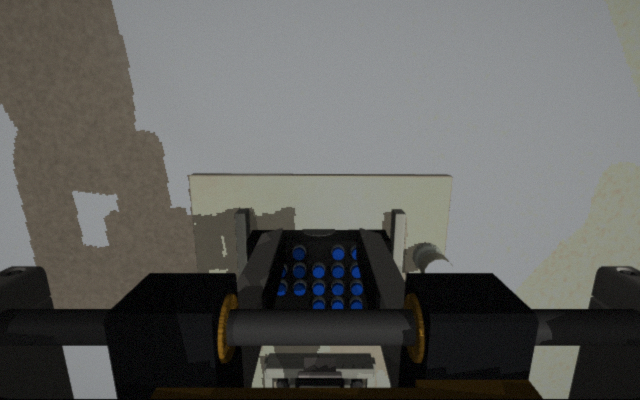

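```bash
cat >> h.py <<'E'
def wray(o,u,v,z):
    p=ctrl.camera_params("wrist");K=p["intrinsics"];T=np.array(p["T_tool_cam"])
    from scipy.spatial.transform import Rotation as Ro
    q=o["eef_rot"];R=Ro.from_quat([q[1],q[2],q[3],q[0]]).as_matrix()
    d=R@T[:3,:3]@np.array([(u-K[0][2])/K[0][0],-(v-K[1][2])/K[1][1],-1.])
    c=R@T[:3,3]+np.array(o["position"])
    return c+d*(z-c[2])/d[2]
E
python3 - <<'E'
from h import *
o=ctrl.get_obs()
def R(a): return np.array([[np.cos(a),-np.sin(a)],[np.sin(a),np.cos(a)]])
a=-.1125;t=np.array([.630,-.0503])
P=[wray(o,u,v,z) for u,v,z in [(190,175,.012),(452,176,.012),(235,210,.03),(249,210,.03),(393,211,.03),(404,211,.03),(262,231,.042),(375,231,.042)]]
for w in P: print(w.round(4),(R(a).T@(w[:2]-t)*1000).round(1))
e=P[0]-P[1];print("yaw",np.arctan2(e[1],e[0])-np.pi/2)
q=o["eef_rot"];print("tool yaw",2*np.arctan2(q[2],q[1])-np.pi)
print("tcp dock",R(a).T@(o["position"][:2]-t)*1000)
E
```

```text
[ 0.4251 -0.1507  0.012 ] [-192.4 -122.8]
[0.4549 0.0936 0.012 ] [-190.1  123.3]
[ 0.4591 -0.1095  0.03  ] [-163.1  -78. ]
[ 0.4606 -0.0969  0.03  ] [-163.1  -65.3]
[0.4769 0.033  0.03  ] [-161.5   65.5]
[0.4781 0.0429 0.03  ] [-161.4   75.5]
[ 0.4779 -0.0857  0.042 ] [-147.1  -52.2]
[0.4897 0.0137 0.042 ] [-146.6   47.8]
yaw -3.263061809047878
tool yaw -0.11806232312641374
tcp dock [-174.60507786   -1.28716723]
```

```bash
python3 -m jog '{"offset":[[0,0,30],[0,0,30],[0,0,30],[0,0,20],[0,0,10],[-5,0,0],[-5,0,0],[-3,0,0],[0,0,0]],"yaw":[0,0,0,0,0,0,0,0,0],"fingers":[40,40,40,40,40,40,40,40,40]}'
python3 - <<'E'
from h import *
o=ctrl.get_obs();print(o["time_s"],o["position"],o["eef_rot"],o["force"])
cv2.imwrite("pics/w2.png",ctrl.snapshot("wrist")[:,:,::-1])
im=ctrl.snapshot("scene")[80:310,150:430,::-1]
cv2.imwrite("pics/s2.png",cv2.resize(cv2.convertScaleAbs(im,alpha=1.3),None,fx=2.6,fy=2.6,interpolation=cv2.INTER_CUBIC))
E
```

```text
time_s: 2.53
position: [0.4715, -0.0337, 0.2266]
eef_rot: [0.002, 0.058, 0.998, -0.0]
force: [0.3, 0.1, 0.5]
gripper_width: 0.0403
2.5333 [ 0.47148026 -0.03371508  0.22664605] [ 2.46488815e-03  5.77499078e-02  9.98327915e-01 -4.96592071e-04] [0.25019785 0.12450459 0.53147023]
```

View pics/w2.png

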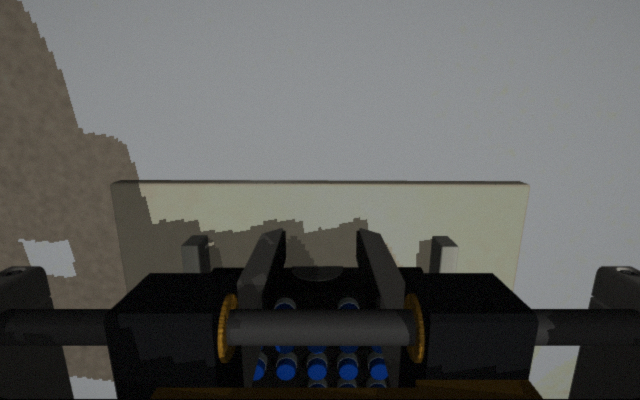

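View pics/s2.png

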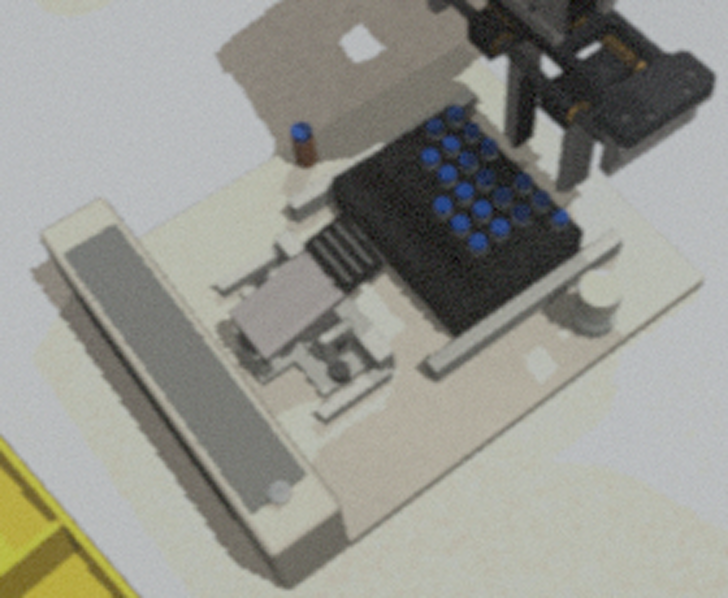

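```bash
python3 -m jog '{"offset":[[-2,0,1],[-2,0,1],[-2,0,0],[-1.5,0,0],[-1.5,0,0],[-1,0,0],[0,0,0]],"yaw":[0,0,0,0,0,0,0],"fingers":[40,40,40,40,40,40,40]}'
python3 -m jog '{"offset":[[-1,0,0],[-1,0,0],[-1,0,0],[-1,0,0]],"yaw":[0,0,0,0],"fingers":[40,40,40,40]}'
python3 -m jog '{"offset":[[-1,0,0],[-1,0,0],[-1,0,0],[-1,0,0]],"yaw":[0,0,0,0],"fingers":[40,40,40,40]}'
```

```text
time_s: 3.22
position: [0.4796, -0.0345, 0.2227]
eef_rot: [0.0, 0.058, 0.998, -0.0]
force: [-0.6, 0.0, 0.5]
gripper_width: 0.0399
time_s: 3.55
position: [0.4834, -0.0349, 0.2226]
eef_rot: [-0.0, 0.058, 0.998, -0.0]
force: [-0.3, 0.2, -0.6]
gripper_width: 0.0401
time_s: 3.88
position: [0.4866, -0.0352, 0.2223]
eef_rot: [-0.001, 0.058, 0.998, 0.0]
force: [-3.4, 0.6, 2.9]
gripper_width: 0.0398
```

```bash
python3 -m jog '{"offset":[[-1,0,0],[-1,0,0],[-1,0,0],[-1,0,0]],"yaw":[0,0,0,0],"fingers":[40,40,40,40]}'
python3 -m jog '{"offset":[[-1,0,0],[-1,0,0],[-1,0,0],[-1,0,0],[-1,0,0],[-1,0,0]],"yaw":[0,0,0,0,0,0],"fingers":[40,40,40,40,40,40]}'
python3 -m jog '{"offset":[[-1,0,0],[-1,0,0],[-1,0,0],[-1,0,0],[-1,0,0],[-1,0,0]],"yaw":[0,0,0,0,0,0],"fingers":[40,40,40,40,40,40]}'
python3 - <<'E'
from h import *
im=ctrl.snapshot("scene")[80:310,150:430,::-1]
cv2.imwrite("pics/s3.png",cv2.resize(cv2.convertScaleAbs(im,alpha=1.3),None,fx=2.6,fy=2.6,interpolation=cv2.INTER_CUBIC))
E
```

```text
time_s: 4.22
position: [0.4913, -0.0358, 0.2224]
eef_rot: [-0.0, 0.058, 0.998, 0.0]
force: [-1.4, -0.2, -0.4]
gripper_width: 0.0406
time_s: 4.72
position: [0.4973, -0.0365, 0.2226]
eef_rot: [-0.0, 0.058, 0.998, -0.0]
force: [-0.9, 0.6, -0.4]
gripper_width: 0.0399
time_s: 5.22
position: [0.5033, -0.0372, 0.2226]
eef_rot: [-0.0, 0.058, 0.998, -0.0]
force: [-0.8, 0.3, -0.6]
gripper_width: 0.04
```

View pics/s3.png

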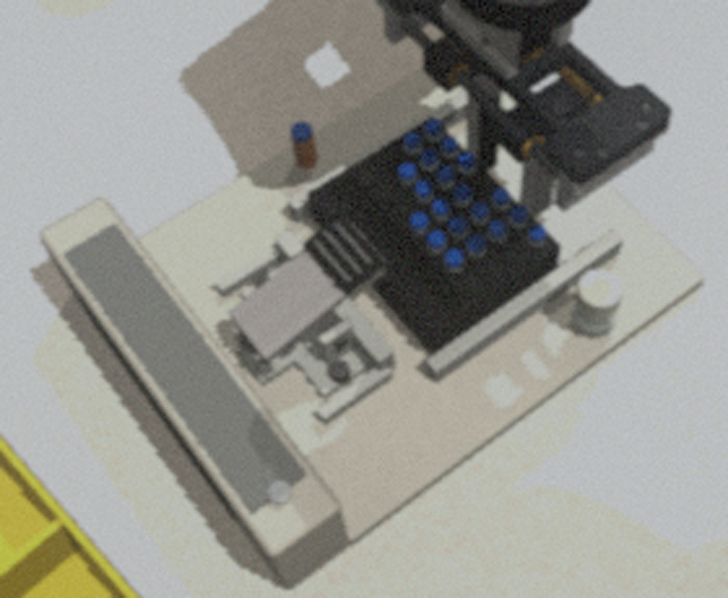

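```bash
python3 -m jog '{"offset":[[-1,0,0],[-1,0,0],[-1,0,0],[-1,0,0],[-1,0,0],[-1,0,0]],"yaw":[0,0,0,0,0,0],"fingers":[40,40,40,40,40,40]}'
for i in 1; do python3 -m jog '{"offset":[[-0.7,0,0],[-0.7,0,0],[-0.7,0,0],[-0.7,0,0]],"yaw":[0,0,0,0],"fingers":[40,40,40,40]}'; done
```

```text
time_s: 5.77
position: [0.5092, -0.0379, 0.2227]
eef_rot: [-0.0, 0.058, 0.998, 0.0]
force: [-2.6, -0.2, 1.2]
gripper_width: 0.04
time_s: 6.1
position: [0.5119, -0.0382, 0.2227]
eef_rot: [-0.0, 0.058, 0.998, -0.0]
force: [-3.3, 1.3, 2.4]
gripper_width: 0.0405
```

```bash
python3 -m jog '{"offset":[[-0.7,0,0],[-0.7,0,0],[-0.7,0,0]],"yaw":[0,0,0],"fingers":[40,40,40]}'
```

```text
time_s: 6.35
position: [0.514, -0.0384, 0.2227]
eef_rot: [-0.0, 0.058, 0.998, 0.0]
force: [-3.3, 0.7, 2.3]
gripper_width: 0.0402
```

```bash
python3 -m jog '{"offset":[[-0.7,0,0],[-0.7,0,0],[-0.7,0,0]],"yaw":[0,0,0],"fingers":[40,40,40]}'
```

```text
time_s: 6.6
position: [0.5162, -0.0387, 0.2227]
eef_rot: [-0.0, 0.058, 0.998, 0.0]
force: [-3.4, 0.3, 2.1]
gripper_width: 0.0403
```

```bash
python3 -m jog '{"offset":[[-0.7,0,0],[-0.7,0,0],[-0.7,0,0]],"yaw":[0,0,0],"fingers":[40,40,40]}'
```

```text
time_s: 6.85
position: [0.5182, -0.0389, 0.2226]
eef_rot: [-0.0, 0.058, 0.998, 0.0]
force: [-3.8, 0.2, 2.9]
gripper_width: 0.04
```

```bash
python3 -m jog '{"offset":[[-0.7,0,0],[-0.7,0,0],[-0.7,0,0]],"yaw":[0,0,0],"fingers":[40,40,40]}'
```

```text
time_s: 7.1
position: [0.5203, -0.0392, 0.2226]
eef_rot: [0.0, 0.058, 0.998, 0.0]
force: [-3.7, -0.4, 2.9]
gripper_width: 0.0399
```

```bash
python3 -m jog '{"offset":[[-0.7,0,0],[-0.7,0,0],[-0.7,0,0]],"yaw":[0,0,0],"fingers":[40,40,40]}'
```

```text
time_s: 7.35
position: [0.5224, -0.0394, 0.2227]
eef_rot: [0.0, 0.058, 0.998, 0.0]
force: [-3.2, 0.5, 2.8]
gripper_width: 0.0399
```

```bash
python3 -m jog '{"offset":[[-0.7,0,0],[-0.7,0,0],[-0.7,0,0]],"yaw":[0,0,0],"fingers":[40,40,40]}'
```

```text
time_s: 7.6
position: [0.5245, -0.0397, 0.2226]
eef_rot: [0.0, 0.058, 0.998, 0.0]
force: [-2.9, 0.3, 3.0]
gripper_width: 0.0399
```

```bash
python3 -m jog '{"offset":[[-0.7,0,0],[-0.7,0,0]],"yaw":[0,0],"fingers":[40,40]}'
```

```text
time_s: 7.77
position: [0.5255, -0.0398, 0.2225]
eef_rot: [-0.001, 0.058, 0.998, 0.0]
force: [-6.2, 0.2, 5.1]
gripper_width: 0.0401
```

```bash
python3 -m jog '{"offset":[[-0.7,0,0],[-0.7,0,0]],"yaw":[0,0],"fingers":[40,40]}'
```

```text
time_s: 7.93
position: [0.5261, -0.0398, 0.2222]
eef_rot: [-0.002, 0.057, 0.998, 0.0]
force: [-7.6, 0.3, 6.9]
gripper_width: 0.0399
```

```bash
python3 -m jog '{"offset":[[-0.7,0,0],[-0.7,0,0]],"yaw":[0,0],"fingers":[40,40]}'
```

```text
time_s: 8.1
position: [0.5267, -0.0398, 0.2219]
eef_rot: [-0.004, 0.057, 0.998, 0.0]
force: [-11.3, 1.3, 7.4]
gripper_width: 0.0403
```

```bash
python3 -m jog '{"offset":[[1,0,0],[2,0,0],[3,0,0],[5,0,0],[6,0,0],[3,0,-10],[0,0,-25],[0,0,-25],[0,0,-25],[0,0,-15],[0,0,0],[0,0,0]],"yaw":[0,0,0,0,0,0,0,0,0,0,0,0],"fingers":[40,40,40,40,40,0,0,0,0,0,0,0]}'
python3 - <<'E'
from h import *
o=ctrl.get_obs();print(o["position"],o["force"])
im=ctrl.snapshot("scene")[80:310,150:430,::-1]
cv2.imwrite("pics/s4.png",cv2.resize(cv2.convertScaleAbs(im,alpha=1.3),None,fx=2.6,fy=2.6,interpolation=cv2.INTER_CUBIC))
im=ctrl.snapshot("top")[80:290,260:440,::-1]
cv2.imwrite("pics/t4.png",cv2.resize(cv2.convertScaleAbs(im,alpha=1.3),None,fx=2.85,fy=2.85,interpolation=cv2.INTER_CUBIC))
E
```

```text
time_s: 9.1
position: [0.509, -0.0379, 0.3241]
eef_rot: [0.002, 0.058, 0.998, -0.0]
force: [-0.4, 0.1, 0.5]
gripper_width: 0.0006
[ 0.50901239 -0.03791266  0.32411948] [-0.36681295  0.12791688  0.51141531]
```

View pics/s4.png

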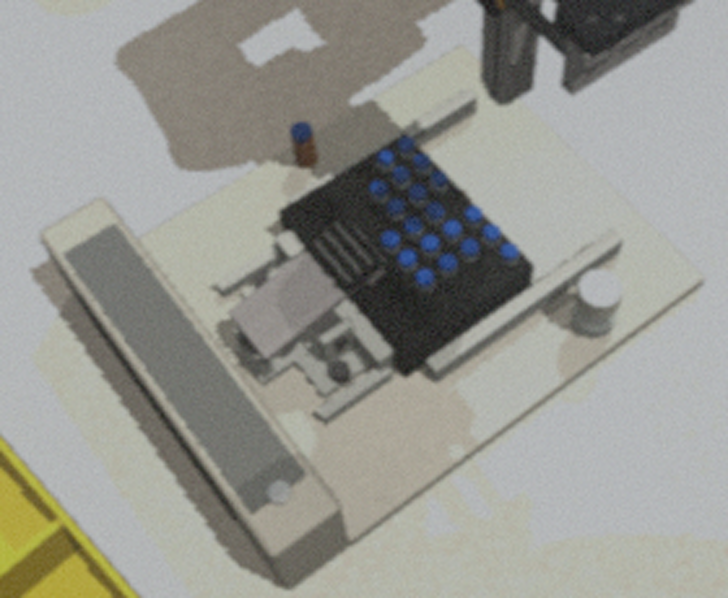

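View pics/t4.png

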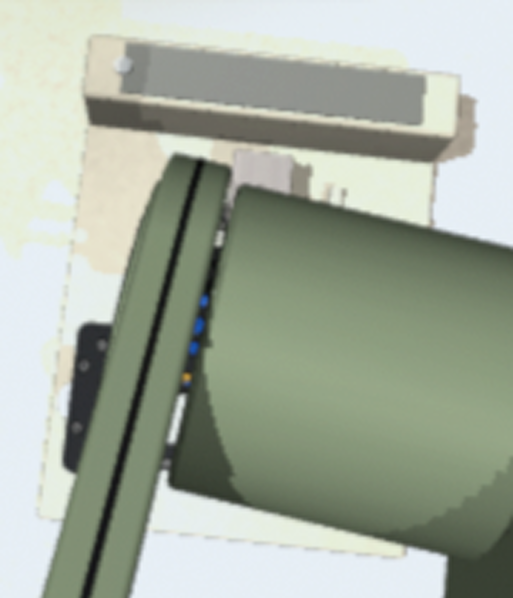

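```bash
python3 -m jog '{"offset":[[-10,0,0],[-20,0,0],[-20,0,0],[-20,0,0],[-20,0,5],[-15,0,10],[-9,0,10],[-5,0,8],[0,0,0],[0,0,0]],"yaw":[0,0,0,0,0,0,0,0,0,0],"fingers":[0,0,0,0,0,0,0,0,0,0]}'
python3 - <<'E'
from h import *
o=ctrl.get_obs();print(o["position"],o["force"])
im=ctrl.snapshot("scene")[80:310,150:430,::-1]
cv2.imwrite("pics/s5.png",cv2.resize(cv2.convertScaleAbs(im,alpha=1.3),None,fx=2.6,fy=2.6,interpolation=cv2.INTER_CUBIC))
cv2.imwrite("pics/w5.png",ctrl.snapshot("wrist")[:,:,::-1])
E
```

```text
time_s: 10.03
position: [0.6265, -0.0514, 0.2877]
eef_rot: [-0.002, 0.058, 0.998, 0.0]
force: [-0.5, -0.4, -0.2]
gripper_width: 0.0003
[ 0.62649233 -0.05141986  0.287694  ] [-0.53177093 -0.43607342 -0.22241141]
```

View pics/s5.png

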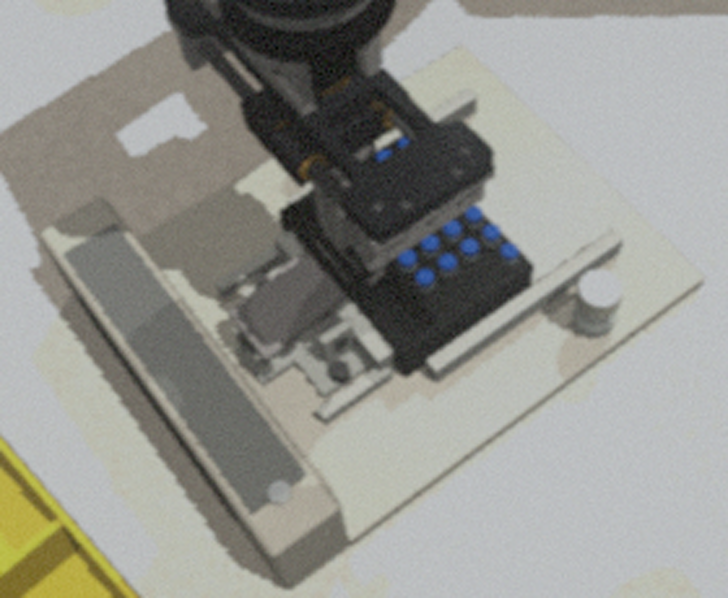

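View pics/w5.png

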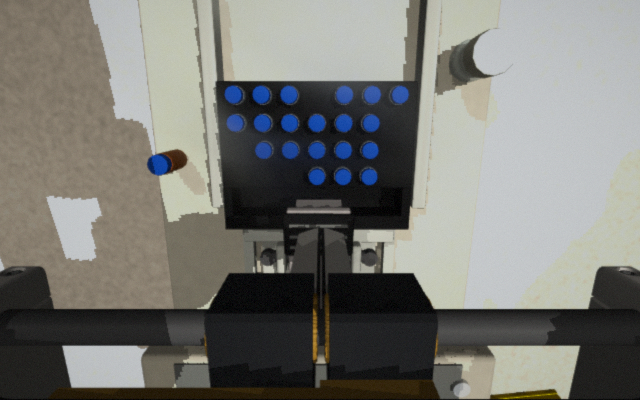

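```bash
python3 - <<'E'
from h import *
o=ctrl.get_obs();a=-.1176
R=np.array([[np.cos(a),-np.sin(a)],[np.sin(a),np.cos(a)]])
for u,v,z in [(286,212,.0745),(352,212,.0745),(218,81,.042),(417,81,.042),(225,229,.042),(408,229,.042)]:
    w=wray(o,u,v,z);print((R.T@(w-o["position"])[:2]*1000).round(1))
E
```

```text
[-15.6 -19.8]
[-15.7  20. ]
[-93.1 -64.7]
[-93.4  62.4]
[  6.8 -67. ]
[ 6.4 63.4]
```

```bash
python3 -m jog '{"offset":[[0,0,4],[0,0,4],[0,0,2],[0,0,1],[0,0,1],[0,0,1],[0,0,0]],"yaw":[0,0,0,0,0,0,0],"fingers":[0,0,0,0,0,0,0]}'
```

```text
time_s: 10.72
position: [0.6269, -0.0515, 0.2765]
eef_rot: [-0.0, 0.058, 0.998, 0.0]
force: [0.2, 0.6, 0.1]
gripper_width: 0.0005
```

```bash
python3 -m jog '{"offset":[[0,0,1],[0,0,1]],"yaw":[0,0],"fingers":[0,0]}'
```

```text
time_s: 10.88
position: [0.6271, -0.0515, 0.2748]
eef_rot: [0.0, 0.058, 0.998, -0.0]
force: [0.2, 0.2, 0.3]
gripper_width: 0.0005
```

```bash
python3 -m jog '{"offset":[[0,0,1],[0,0,1]],"yaw":[0,0],"fingers":[0,0]}'
```

```text
time_s: 11.05
position: [0.627, -0.0515, 0.2725]
eef_rot: [-0.0, 0.058, 0.998, 0.0]
force: [-0.6, -0.5, 0.9]
gripper_width: 0.0003
```

```bash
python3 -m jog '{"offset":[[0,0,1],[0,0,1]],"yaw":[0,0],"fingers":[0,0]}'
```

```text
time_s: 11.22
position: [0.6271, -0.0515, 0.2719]
eef_rot: [-0.0, 0.058, 0.998, -0.0]
force: [-3.0, 0.9, 11.0]
gripper_width: 0.0008
```

```bash
python3 -m jog '{"offset":[[0,0,1],[0,0,1]],"yaw":[0,0],"fingers":[0,0]}'
```

```text
time_s: 11.38
position: [0.6269, -0.0515, 0.2709]
eef_rot: [-0.001, 0.057, 0.998, -0.0]
force: [-5.2, 1.4, 10.4]
gripper_width: 0.0005
```

```bash
python3 -m jog '{"offset":[[0,0,1],[0,0,1]],"yaw":[0,0],"fingers":[0,0]}'
```

```text
time_s: 11.55
position: [0.6269, -0.0516, 0.2687]
eef_rot: [-0.0, 0.057, 0.998, -0.0]
force: [-5.9, 0.9, 8.9]
gripper_width: 0.0004
```

```bash
python3 -m jog '{"offset":[[0,0,1],[0,0,1]],"yaw":[0,0],"fingers":[0,0]}'
```

```text
time_s: 11.72
position: [0.6267, -0.0515, 0.2661]
eef_rot: [-0.001, 0.057, 0.998, -0.0]
force: [-3.9, 0.4, 6.2]
gripper_width: 0.0003
```

```bash
python3 -m jog '{"offset":[[0,0,1],[0,0,1]],"yaw":[0,0],"fingers":[0,0]}'
```

```text
time_s: 11.88
position: [0.6268, -0.0515, 0.2631]
eef_rot: [-0.0, 0.058, 0.998, -0.0]
force: [-2.1, -0.3, 2.0]
gripper_width: 0.0007
```

```bash
python3 -m jog '{"offset":[[0,0,1]],"yaw":[0],"fingers":[0]}'
```

```text
time_s: 11.97
position: [0.627, -0.0515, 0.2616]
eef_rot: [0.0, 0.058, 0.998, -0.0]
force: [0.5, 0.8, -0.8]
gripper_width: 0.0007
```

```bash
python3 -m jog '{"offset":[[0,0,1]],"yaw":[0],"fingers":[0]}'
```

```text
time_s: 12.05
position: [0.627, -0.0515, 0.2603]
eef_rot: [0.0, 0.058, 0.998, 0.0]
force: [0.3, -0.5, 1.0]
gripper_width: 0.0002
```

```bash
python3 -m jog '{"offset":[[0,0,-3],[0,0,-10],[0,0,-20],[0,0,-25],[20,0,-30],[35,0,-30],[40,0,-30],[40,0,-20],[40,0,0],[40,0,0],[0,0,0],[0,0,0]],"yaw":[0,0,0,0,0,0,0,0,0,0,0,0],"fingers":[0,0,0,0,0,0,0,0,0,0,0,0]}'
python3 - <<'E'
from h import *
o=ctrl.get_obs();print(o["position"],o["force"])
im=ctrl.snapshot("scene")[80:310,150:430,::-1]
cv2.imwrite("pics/s6.png",cv2.resize(cv2.convertScaleAbs(im,alpha=1.3),None,fx=2.6,fy=2.6,interpolation=cv2.INTER_CUBIC))
im=ctrl.snapshot("top")[:,:,::-1]; cv2.imwrite("pics/t6f.png",im)
im=im[80:290,260:440]
cv2.imwrite("pics/t6.png",cv2.resize(cv2.convertScaleAbs(im,alpha=1.3),None,fx=2.85,fy=2.85,interpolation=cv2.INTER_CUBIC))
E
```

```text
time_s: 13.05
position: [0.4242, -0.0277, 0.42]
eef_rot: [0.001, 0.058, 0.998, -0.0]
force: [0.5, -0.1, -0.6]
gripper_width: 0.0003
[ 0.4241659  -0.02774911  0.41997442] [ 0.46288198 -0.0985387  -0.6162259 ]
```

View pics/s6.png

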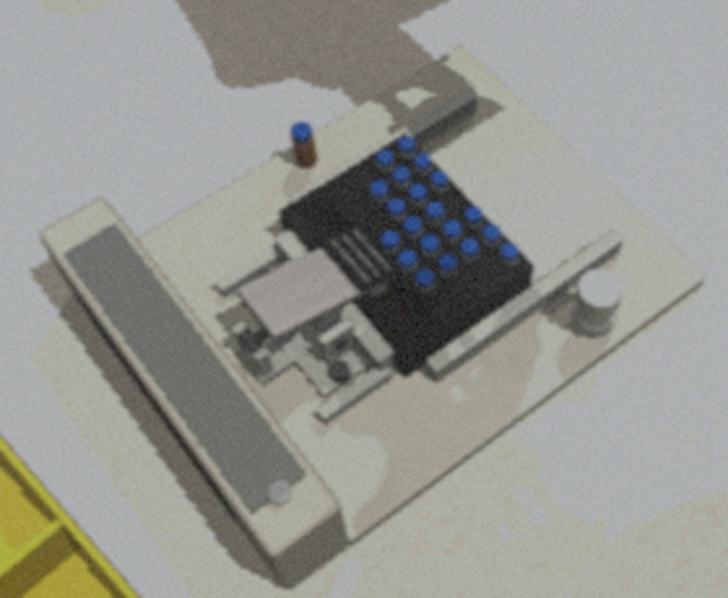

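View pics/t6.png

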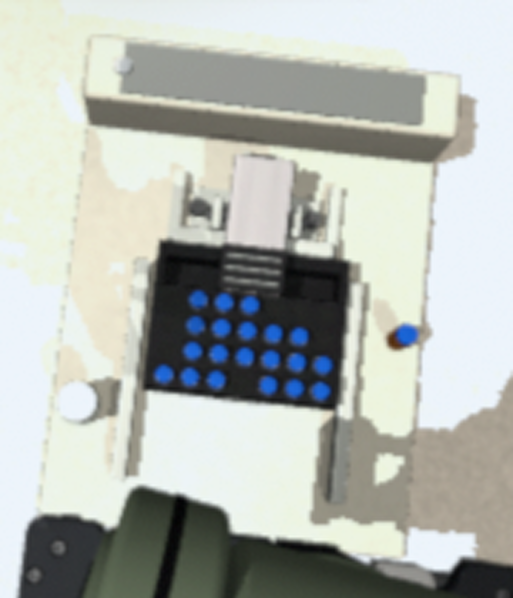

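```bash
python3 - <<'E'
from h import *
def tri(t,s):
    c1,d1=ray("top",t[0]/2.85+260,t[1]/2.85+80);c2,d2=ray("scene",s[0]/2.6+150,s[1]/2.6+80)
    k=np.linalg.lstsq(np.c_[d1,-d2],c2-c1,rcond=None)[0]
    p,q=c1+k[0]*d1,c2+k[1]*d2;return ((p+q)/2).round(4),np.linalg.norm(p-q).round(4)
print("before",tri((256,230),(325,270)),"after",tri((254,247),(345,270)))
print("far end before",tri((234,153),(232,315)),"after",tri((236,156),(240,292)))
print("far R before",tri((294,158),(0,0))[0]*0)
print("cap after", tri((200,299),(407,144)), tri((270,384),(425,277)))
E
```

```text
before (array([ 0.641 , -0.0538,  0.0642]), np.float64(0.0004)) after (array([ 0.6306, -0.0516,  0.0553]), np.float64(0.0041))
far end before (array([ 0.696 , -0.0482,  0.0826]), np.float64(0.0242)) after (array([ 0.6882, -0.0476,  0.0993]), np.float64(0.0229))
far R before [ 0. -0.  0.]
cap after (array([ 0.586 , -0.0213,  0.1603]), np.float64(0.0221)) (array([ 0.5499, -0.0726, -0.0733]), np.float64(0.0084))
```

```bash
python3 - <<'E'
from h import *
def tri(t,s):
    c1,d1=ray("top",t[0]/2.85+260,t[1]/2.85+80);c2,d2=ray("scene",s[0]/2.6+150,s[1]/2.6+80)
    k=np.linalg.lstsq(np.c_[d1,-d2],c2-c1,rcond=None)[0]
    p,q=c1+k[0]*d1,c2+k[1]*d2;return ((p+q)/2).round(4),np.linalg.norm(p-q).round(4)
print("L before",tri((232,152),(263,357)),"after",tri((236,155),(277,336)))
print("R before",tri((294,158),(232,315)),"after",tri((294,161),(240,292)))
print("near L b",tri((224,225),(343,293)),"a",tri((226,243),(359,297)))
print("near R b",tri((289,235),(307,248)),"a",tri((283,252),(330,243)))
E
```

```text
L before (array([ 0.6995, -0.0413,  0.0502]), np.float64(0.0028)) after (array([ 0.6904, -0.0404,  0.0665]), np.float64(0.0027))
R before (array([ 0.6948, -0.0813,  0.0444]), np.float64(0.0038)) after (array([ 0.6865, -0.0786,  0.0647]), np.float64(0.0034))
near L b (array([ 0.6444, -0.0333,  0.0663]), np.float64(0.0009)) a (array([ 0.635 , -0.0341,  0.0498]), np.float64(0.0026))
near R b (array([ 0.6378, -0.075 ,  0.0611]), np.float64(0.0021)) a (array([ 0.6259, -0.0699,  0.0598]), np.float64(0.0047))
```

```bash
python3 -c "
from bench import ctrl
ctrl.finish_job();print(ctrl.get_obs()['time_s'])"
```

```text
the job is handed in; nothing more can be done
the job is handed in; nothing more can be done
```

The tray is home against the stop and the catch has snapped over and locked it in. I handed the job in at about 13.2 s of the 48 s allowed.

- **Pushing the tray:** I used two fingertips, 40 mm apart, at about 8 to 12 mm/s. The tray slid at about 3–4 N. After about 38 mm it stopped moving and the force rose to about 11 N along the push (about 14 N in all). I backed off there. The stop face is about 2–3 mm beyond its middle setting.
- **Pressing the catch:** I pressed the pad with closed fingers at about its middle. The force reached 11–12 N at most, fell as the pad went down, and dropped to zero when the catch snapped over. I then lifted the arm clear.
- **Last checks:**
  - The tray's far edge sat at the stop by eye and by the wrist camera. The wrist camera put that edge at +6.6 mm from the tool, against +5.5 mm expected.
  - The catch beam's slope changed by about 0.48 rad against 0.44 for full travel. This measure is rough, because the two views disagreed by up to 5 mm.
  - The jar and the stray vial had not moved, and the arm was touching nothing.
- **Checks that went wrong:** One early corner point was about 10 mm off, and my first height check matched the wrong corners. I replaced both with other measurements.

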